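# Nest the wax pot in its bath pan

### The arm

A 6-joint arm with a two-finger parallel gripper is mounted at the origin on the work surface. World frame = base frame: x ahead of the robot, y to its left, z up, the work surface at z = 0. Lengths are in m, angles in rad, forces in N, time in s.
With the tool pointing down it reaches from about 0.35 to 0.775 m from the base axis. Payload 7.3 kg.
Tool frame: the origin (TCP) lies between the finger pads; the fingertips stand 8 mm ahead of it and the grasp point (between the pads) lies 11 mm behind it (robot.nose_length is the distance from the TCP to the fingertips, in m); z points along the fingers, y is the line along which they close (so a half turn about z gives the same grasp; the last joint's range is limited). The gripper opens to 92 mm and grips with 3 to 60 N. Pads are 19 mm wide; open, the fingers measure 130 mm over their backs; the gripper's body (75 mm by 190 mm) begins 47 mm behind the grasp point.
Start: joints at [1.014, 0.342, 1.524, -0, 1.275, -0.146], TCP at [0.21, 0.481, 0.214] pointing down, gripper open.
Joint ranges: [-2.53, 2.53], [-0.77, 2.02], [0.04, 2.7], [-1, 4.14], [0.28, 2.66], [-3.11, 3.11]. Speed limits (rad/s): [2.57, 2.57, 3.14, 3.14, 3.14, 3.14].

### API

Orientations are given as [roll, pitch, yaw] about the fixed x, y, z axes, in that order (R = Rz(yaw) Ry(pitch) Rx(roll)).
In Python, from cell import robot gives the robot as it stands. The module is installed in compiled form; this text tells all that it offers.
- The arm moves only by the shell command python3 -m jog 'ROWS' [FORCE]. ROWS is JSON, a list that holds one entry, the list of rows, each a list of 5 numbers: the gripper's target within -1 to 1 (fully open at 1, half-way at 0, shut at -1), then the shift along the tool's x, y, z in m, then the turn about the tool's z in rad. A call has 1 to 5 rows; each row is the pose to reach, as a shift and turn from the pose commanded when the call began, along the tool's axes at that moment; what a row does not reach only later rows make up. A row lasts 1/12 s, in which the tool goes at most 41.7 mm and 7.16 degrees, less where a joint would pass 70% of its speed; a pose out of reach is approached as far as the arm can. A call with a gripper value outside its range is refused whole. The fingers move at their own pace and stop on an object; FORCE is the grip in N (left out, the last holds). Time passes only in rows, so rows that repeat a pose let the fingers close. It gives the time, the measured TCP pose, the force, the opening and the grip force at its end, in the units of the state.
- robot.observe(): the state, without advancing time (a new reading comes with each control period).
- robot.read_camera(name): name is "side" or "top"; returns the picture (384x512x3 uint8, red, green, blue); there is no depth.
- robot.camera_model(name): a dict with "camera_matrix" (3x3 intrinsics, pixels), "position" and "attitude" of the camera in the world. Camera axes: x right, y down, z forward; pixel columns grow to the right and rows downward; lengths in m; the calibration is good to about 2 mm. A picture is of the moment at which its call begins. camera_model takes no time and is no camera call.
- robot.hand_in(): hands the job in; it is judged then, once.
The state is a dict: "time": time; "qpos": joint angles; "qvel": joint speeds; "joint_efforts": joint torques, N m; "tool_pos": TCP position; "tool_rot": TCP orientation; "contact_force": force on the tool from outside, world axes, zero at the start; "torque": the same for the moment, N m; "opening": finger opening in m; "grip_force": force on a finger pad.
Only numpy, scipy, OpenCV 4.12 (cv2) and the standard library are available. Lean on these libraries where they do the work, as an engineer would, in place of code of your own. Each camera call takes 0.05 s, during which the arm holds its last target. There are 200 camera calls.

### The job

The tall wax-melting pot has been pushed in under the low slatted rack: draw it out by its handle, stand it upright on the open bench and let go. Then take it again by its body and lower it, without dropping it in, into the low bath pan until it stands upright on the pan's floor, its handle pointing at least a quarter turn away from the pan's handle so that the two clear each other. Leave the pan about where it stands and do not push the other things on the bench around.

Things in the scene. Friction and masses are not known exactly. Their poses are not given: they have to be found in the camera images.
- rack: Low rack of dark steel flat bars, fixed to the bench. Origin on the bench under its middle; own -x is its open front. 160 mm deep (own x -80 to 80), 220 mm wide (own y -110 to 110), top at 112 mm, underside of the slats at 102 mm; a 14 mm square leg at each corner. The gaps between slats are 22 mm, too narrow to reach through.
- pot_mid (a point): Centre (50 mm above the base, on the axis) of the tall plain aluminium pot: straight-sided, 56 mm across, 100 mm high, wall 3 mm, open top, about 0.24 kg, loose. It starts upright on the bench under the rack, its axis about 35 mm inside the rack's front edge, handle sticking out. Own z is up, own x along its handle.
- pot_handle (a point): Middle of the pot's handle, 93 mm from the pot's axis: a good place to take it. The handle is a level flat steel bar 14 mm wide and 6 mm thick, its middle 62 mm above the pot's base, running from the wall to 128 mm from the axis. Axes as pot_mid.
- pot_tip (a point): Free end of the pot's handle, 128 mm from its axis. Axes as pot_mid.
- pan_floor (a point): Centre of the inner floor of the low bath pan, 6 mm above the bench, where the pot's base is to stand. Plain aluminium, loose, about 0.55 kg, 55 mm high; inside 66 mm across at the floor, widening to 84 mm at the rim (92 mm outside). Own z is up, own x along its handle. With the pot nested, the pot's rim is 51 mm above the pan's and its handle 10 mm above the pan's rim.
- flange: Bystander: round steel flange casting, 72 mm across, 32 mm high, origin under its middle.
- tin: Bystander: steel tin, 66 mm across, 85 mm high, origin under its middle.
- hammer: Bystander: hammer lying on the bench along its own x.
- pan_root (a point): Where the pan's handle leaves the pan, 46 mm from the pan's axis and 48 mm above the bench. From here the handle, a flat steel bar 16 mm wide and 6 mm thick, rises straight outwards (about 25 degrees) to its free end 142 mm from the axis and 92 mm above the bench, so it blocks the pot's handle if both point the same way. Axes as pan_floor.
Not all that is in view belongs to the job. What is shaped like the part that bears pot_mid but orange is not meant.

How it is judged:
On the way, in this order (a step that is already met when the one before it is completed fails the run):
1. the pot stands upright on the open bench, wholly out from under the rack and not by or in the pan, at rest and let go ((x of pot_mid in the frame of rack below -0.11 m or y of pot_mid in the frame of rack above 0.14 m or y of pot_mid in the frame of rack below -0.14 m) and horizontal distance between pot_mid and pan_floor above 0.07 m and height (world z) of pot_mid between 0.046 and 0.053 m and angle between pot_mid's own z axis and vertical below 0.08 rad and linear speed of pot below 0.02 m/s and contact force between pot and the fingers below 0.1 N), for 0.2 s.
2. the pot is lowered into the pan to within 12 mm of its floor while still held (horizontal distance between pot_mid and pan_floor below 0.012 m and height (world z) of pot_mid below 0.068 m and contact force between pot and the fingers above 0.5 N), for 0.05 s.
At the end, for the whole second after the job is handed in: The pot stands upright (within 4 degrees) on the pan's floor (base within 3 mm, axes within 9 mm), its handle turned at least 75 degrees from the pan's handle; the pan is upright, within 60 mm of where it stood; both at rest (horizontal distance between pot_mid and pan_floor below 0.009 m and z of pot_mid in the frame of pan_floor between 0.046 and 0.053 m and angle between each of pot_mid, pan_floor's own z axis and vertical below 0.07 rad and x of pot_tip in the frame of pan_floor below 0.033 m and distance of pan_floor from where it was at the start of the episode below 0.06 m and linear speed of each of pot, pan below 0.02 m/s); the robot touches nothing.
It fails at once if a bystander (flange, tin or hammer) is pushed more than 40 mm (distance of any of flange, tin, hammer from where it was at the start of the episode above 0.04 m).
It fails at once if the pot or the pan is tipped over (angle between pot_mid's own z axis and vertical above 0.9 rad or angle between pan_floor's own z axis and vertical above 0.6 rad).
It also fails if it takes over 48 s, if anything falls off the work surface, if the arm or the gripper's body presses on something with over 40 N, if the wrist force passes 120 N, or if a joint passes its speed limit or range.

## Working session

There is one attempt and no reset: what is moved stays moved. The work goes in short steps, Python scripts to look and compute and a shell command to move; the robot and the scene stay as the last step left them, time stands still between calls to the robot, and variables do not carry over. Pictures are saved under pics/ and viewed, at most 12 in all, crops included, and the job is handed in when it is done.

```bash
mkdir -p pics; cat > h.py <<'E'
import numpy as np, cv2
from cell import robot
from scipy.spatial.transform import Rotation as Ro
def snap(n,f=None):
    im=robot.read_camera(n)
    if f: cv2.imwrite('pics/'+f,im[:,:,::-1])
    return im
def cam(n):
    m=robot.camera_model(n); a=np.array(m['attitude'],float)
    R=a if a.shape==(3,3) else (Ro.from_euler('xyz',a).as_matrix() if a.size==3 else Ro.from_quat(a).as_matrix())
    return np.array(m['camera_matrix']),np.array(m['position']),R
def ray(n,u,v):
    K,p,R=cam(n); d=R@np.linalg.inv(K)@[u,v,1]; return p,d/np.linalg.norm(d)
def onz(n,u,v,z):
    p,d=ray(n,u,v); return p+d*(z-p[2])/d[2]
def proj(n,P):
    K,p,R=cam(n); c=K@R.T@(np.array(P)-p); return c[:2]/c[2]
E
python3 - <<'E'
from h import *
for n in('top','side'):
    snap(n,n+'0.png'); print(n,robot.camera_model(n))
print(robot.observe())
E
```

```text
top {'camera_matrix': array([[435.5481044 ,   0.        , 260.2085264 ],
       [  0.        , 435.5481044 , 193.98499178],
       [  0.        ,   0.        ,   1.        ]]), 'position': array([ 0.34508762, -0.00673289,  1.61235168]), 'attitude': array([-3.03512551, -0.00591798, -1.56273482])}
side {'camera_matrix': array([[480.09641298,   0.        , 254.55656441],
       [  0.        , 480.09641298, 198.16805787],
       [  0.        ,   0.        ,   1.        ]]), 'position': array([-0.30438806, -1.0027624 ,  1.08221628]), 'attitude': array([-2.22955515, -0.02299378, -0.68818892])}
{'time': 0.1, 'qpos': array([ 1.01398557e+00,  3.42663968e-01,  1.52490162e+00, -2.12079971e-05,
        1.27536824e+00, -1.46013911e-01]), 'qvel': array([ 3.32670135e-05, -1.88508981e-03, -2.50279637e-03,  4.21503888e-04,
       -4.91937680e-04,  4.99261829e-04]), 'joint_efforts': array([ 7.83170217e-04, -4.32006848e+01, -2.44694746e+01,  7.17415893e-02,
        5.27692284e-02, -4.51823053e-05]), 'tool_pos': array([0.20945282, 0.48101444, 0.21361573]), 'tool_rot': array([-3.14026280e+00, -1.75069623e-04,  2.73080187e+00]), 'contact_force': array([-0.12340194, -0.05976812, -1.11273299]), 'torque': array([ 0.0112326 , -0.03587989,  0.00682518]), 'grip_force': 0.0, 'opening': 0.09186126259113375}
```

View pics/top0.png

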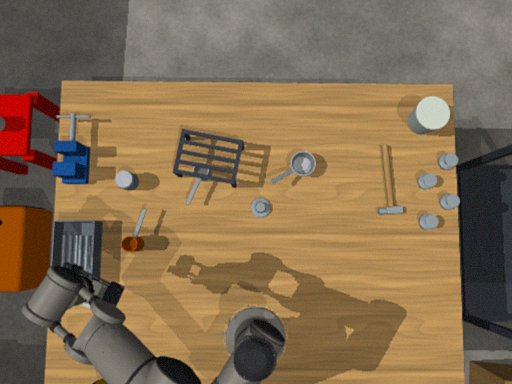

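View pics/side0.png

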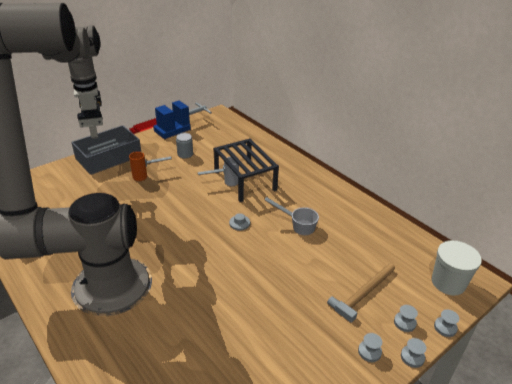

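The pictures show these candidates for the pot:
- The grey pot under the rack, with its handle tip at about top (188,203) / side (198,172).
- The orange lookalike at top (133,243), which is not meant.
- The tin at top (125,180), which has no handle.
- The pan at top (303,163), with its handle towards (272,182).

I choose the grey pot under the rack. The flange is at top (261,207).

```bash
python3 - <<'E'
from h import *
t=cv2.imread('pics/top0.png'); c=t[120:220,165:325]
cv2.imwrite('pics/crop0.png',cv2.resize(c,None,fx=5,fy=5,interpolation=cv2.INTER_CUBIC))
E
```

```text
(no output)
```

View pics/crop0.png

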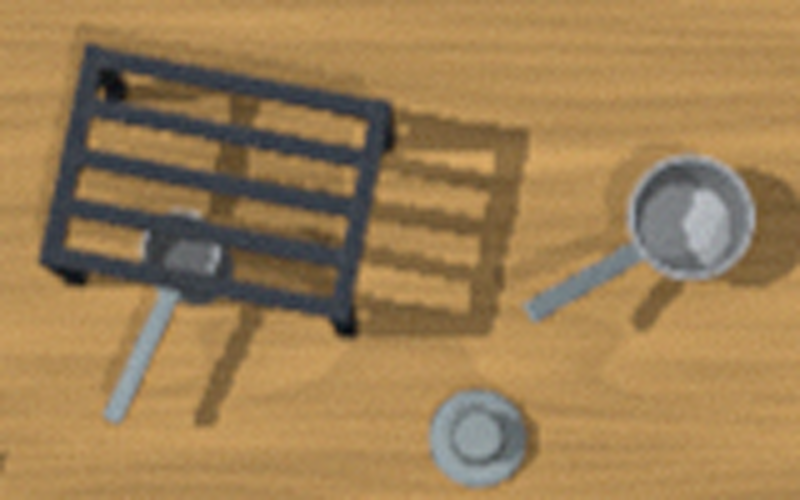

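The crop shows the grey pot under the slats with its handle from (172,292) to (113,418), so it is the right one. The pan rim is at (692,217) with its handle tip at (533,312), and the flange is at (478,437).

```bash
python3 - <<'E'
from h import *
f=lambda x,y,z:onz('top',165+(x+.5)/5-.5,120+(y+.5)/5-.5,z)
pr=lambda n,P:print(n,np.round(P,4))
tip=f(111,421,.065);root=f(172,292,.065);pr('tip',tip);pr('root',root)
d=(root-tip)[:2];d/=np.linalg.norm(d);pr('inward dir',d);pr('yaw handle(own x)',np.arctan2(-d[1],-d[0]))
pr('pot axis',tip[:2]+.128*d);pr('handle mid',tip[:2]+.035*d)
pan=f(692,217,.055);pt=f(531,313,.092);pr('pan',pan);pr('pantip',pt);pr('d',np.linalg.norm((pt-pan)[:2]));pr('pan yaw',np.arctan2(*(pt-pan)[1::-1]))
pr('flange',f(478,437,.03));
C=[f(*c,.112) for c in((88,46),(392,105),(350,315),(42,262))]
for c in C: pr('rack',c)
pr('rackc',np.mean(C,0));pr('tin',onz('top',125,180,.085));
b=onz('top',260,300,0);pr('base?',b)
t=robot.read_camera('top')
print(proj('side',[*(tip[:2]),.065]),proj('side',[*pan[:2],.055]))
E
```

```text
tip [0.4731 0.2465 0.065 ]
root [0.5662 0.2053 0.065 ]
inward dir [ 0.9142 -0.4052]
yaw handle(own x) 2.7244
pot axis [0.5901 0.1947]
handle mid [0.5051 0.2324]
pan [ 0.6259 -0.1688  0.055 ]
pantip [ 0.5497 -0.0514  0.092 ]
d 0.14
pan yaw 2.1464
flange [ 0.4666 -0.0151  0.03  ]
rack [0.7337 0.2619 0.112 ]
rack [0.6934 0.0476 0.112 ]
rack [0.5445 0.0749 0.112 ]
rack [0.5798 0.2897 0.112 ]
rackc [0.6378 0.1685 0.112 ]
tin [0.5539 0.4635 0.085 ]
base? [ 0.1306 -0.0172  0.    ]
[196.00069213 173.17229333] [303.89849386 215.93715583]
```

```bash
cat > go.py <<'E'
import sys
from h import *
# python3 go.py x y z yaw -> shift in tool axes and turn
x,y,z,w=map(float,sys.argv[1:5]); s=robot.observe()
R=Ro.from_euler('xyz',s['tool_rot']).as_matrix()
d=R.T@(np.array([x,y,z])-s['tool_pos']); t=-((w-s['tool_rot'][2]+np.pi)%(2*np.pi)-np.pi)
print('shift',np.round(d,4),'turn',round(t,3),'t',s['time'],'pos',np.round(s['tool_pos'],4),np.round(s['tool_rot'],3),'F',np.round(s['contact_force'],1),'open',round(s['opening'],4),'grip',s['grip_force'])
E
python3 go.py .4941 .2372 .056 2.724
python3 -m jog '[[[1,-0.04,-0.012,0,0],[1,-0.08,-0.024,0,0],[1,-0.12,-0.036,0,0],[1,-0.16,-0.048,0,0],[1,-0.2,-0.06,0,0]]]' 15
python3 -m jog '[[[1,-0.04,-0.012,0,0],[1,-0.08,-0.025,0,0],[1,-0.12,-0.037,0,0],[1,-0.158,-0.05,0,0],[1,-0.158,-0.05,0,0]]]'
python3 go.py .4941 .2372 .056 2.724
```

```text
shift [-0.3584 -0.1097  0.1578] turn 0.007 t 0.15 pos [0.2095 0.4811 0.2137] [-3.14  -0.     2.731] F [0.  0.8 0.5] open 0.0916 grip 0.0
time: 0.57
tool_pos: [0.3696, 0.3453, 0.2141]
tool_rot: [-3.141, -0.0, 2.731]
contact_force: [1.2, 1.2, 1.1]
opening: 0.0921
grip_force: 0.0
time: 0.98
tool_pos: [0.4983, 0.2327, 0.2135]
tool_rot: [-3.14, 0.003, 2.725]
contact_force: [0.5, -0.3, 1.0]
opening: 0.0918
grip_force: 0.0
shift [0.006  0.0025 0.1575] turn 0.001 t 0.9833 pos [0.4983 0.2327 0.2135] [-3.140e+00  3.000e-03  2.725e+00] F [ 0.5 -0.3  1. ] open 0.0918 grip 0.0
```

```bash
python3 -m jog '[[[1,0,0,0.03,0],[1,0,0,0.06,0],[1,0,0,0.09,0],[1,0,0,0.09,0],[1,0,0,0.09,0]]]'
python3 go.py .4941 .2372 .056 2.724
python3 - <<'E'
from h import *
a=snap('top')[150:230,150:260,::-1]; b=snap('side')[130:210,160:270,::-1]
cv2.imwrite('pics/c1.png',cv2.resize(np.vstack([a,b]),None,fx=3.6,fy=3.6,interpolation=cv2.INTER_CUBIC))
E
```

```text
time: 1.4
tool_pos: [0.4926, 0.2377, 0.1234]
tool_rot: [-3.139, -0.003, 2.731]
contact_force: [-0.2, -0.4, 0.7]
opening: 0.0921
grip_force: 0.0
shift [-0.0018  0.0003  0.0674] turn 0.007 t 1.4 pos [0.4926 0.2377 0.1234] [-3.139e+00 -3.000e-03  2.731e+00] F [-0.2 -0.4  0.7] open 0.0921 grip 0.0
```

View pics/c1.png

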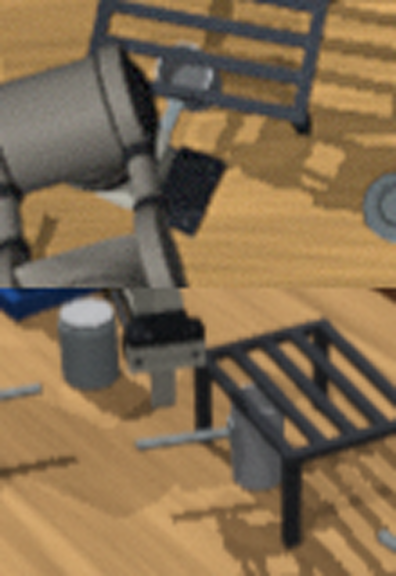

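The fingers straddle the handle near its tip, and the gripper body is clear of the rack front. Next I descend and close.

```bash
python3 -m jog '[[[1,0,0,0.025,0],[1,0,0,0.05,0],[1,0,0,0.067,0],[1,0,0,0.067,0],[1,0,0,0.067,0]]]' 
python3 go.py .4941 .2372 .056 2.724
python3 -m jog '[[[-1,0,0,0,0],[-1,0,0,0,0],[-1,0,0,0,0],[-1,0,0,0,0],[-1,0,0,0,0]]]' 20
python3 -m jog '[[[-1,0,0,0,0],[-1,0,0,0,0],[-1,0,0,0,0],[-1,0,0,0,0],[-1,0,0,0,0]]]' 20
```

```text
time: 1.92
tool_pos: [0.4943, 0.2382, 0.0586]
tool_rot: [3.141, 0.001, 2.731]
contact_force: [0.2, -0.4, -0.5]
opening: 0.092
grip_force: 0.0
shift [-0.0002 -0.001   0.0026] turn 0.007 t 1.9167 pos [0.4943 0.2382 0.0586] [3.141e+00 1.000e-03 2.731e+00] F [ 0.2 -0.4 -0.5] open 0.092 grip 0.0
time: 2.33
tool_pos: [0.4939, 0.2379, 0.0579]
tool_rot: [3.141, 0.001, 2.731]
contact_force: [0.3, 0.2, -0.2]
opening: 0.063
grip_force: 0.0
time: 2.75
tool_pos: [0.4935, 0.2378, 0.0572]
tool_rot: [-3.142, -0.0, 2.731]
contact_force: [-0.9, -0.0, 1.0]
opening: 0.0296
grip_force: 0.0
```

```bash

python3 -m jog '[[[-1,0,0,0,0],[-1,0,0,0,0],[-1,0,0,0,0],[-1,0,0,0,0],[-1,0,0,0,0]]]' 20
python3 -m jog '[[[-1,0.02,0,0,0],[-1,0.04,0,0,0],[-1,0.06,0,0,0],[-1,0.08,0,0,0],[-1,0.08,0,0,0]]]' 20
```

```text
time: 3.17
tool_pos: [0.4936, 0.2378, 0.0572]
tool_rot: [3.142, 0.0, 2.731]
contact_force: [-0.1, 0.2, 0.1]
opening: 0.0004
grip_force: 0.0
time: 3.58
tool_pos: [0.4168, 0.2705, 0.057]
tool_rot: [-3.14, -0.002, 2.733]
contact_force: [-0.7, 0.5, 0.5]
opening: 0.0006
grip_force: 0.0
```

The fingers closed on nothing, so I look again.

```bash
python3 - <<'E'
from h import *
a=snap('top')[150:230,150:260,::-1]; b=snap('side')[130:210,160:270,::-1]
cv2.imwrite('pics/c2.png',cv2.resize(np.vstack([a,b]),None,fx=3.6,fy=3.6,interpolation=cv2.INTER_CUBIC))
s=robot.observe();print(s['tool_pos'],proj('side',s['tool_pos']),proj('top',s['tool_pos']),proj('side',[.4941,.2372,.056]))
E
```

```text
[0.42024587 0.27012856 0.05746137] [180.50175879 176.95712533] [180.13652153 218.70030881] [202.25462885 174.33755795]
```

View pics/c2.png

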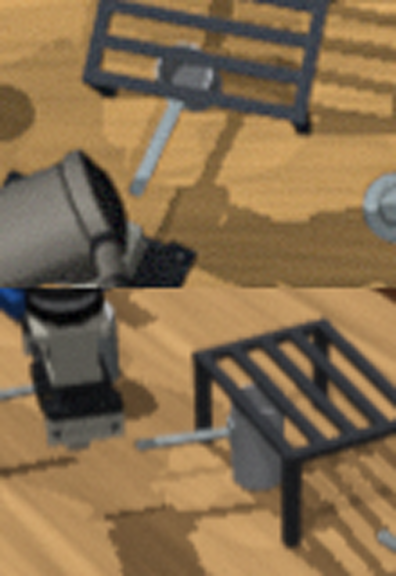

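```bash
python3 - <<'E'
from h import *
print(robot.nose_length)
def tri(a,b):
    (p,d),(q,e)=ray('top',*a),ray('side',*b)
    A=np.c_[d,-e]; s=np.linalg.lstsq(A,q-p,rcond=None)[0]; P,Q=p+s[0]*d,q+s[1]*e
    return np.round((P+Q)/2,4),np.linalg.norm(P-Q)
g=lambda x,y,o:((x+.5)/3.6-.5+o[0],(y+.5)/3.6-.5+o[1])
print('tip',tri(g(137,190,(150,150)),g(137,443-288,(160,130))))
print('root',tri(g(178,102,(150,150)),g(231,433-288,(160,130))))
print('pan',tri((303.4,163.4),(305,216)))
t=np.array([.4926,.2377,.1234]);ty=np.array([.399,.917,0]);
for o in(.046,.065): P=t-o*ty; P[2]-=.008; print('finger end expected',(proj('side',P)-[160,130])*3.6+[0,288])
print('seen 163,405', robot.observe()['time'])
E
```

```text
0.008
tip (array([0.4781, 0.2431, 0.0669]), np.float64(0.0004501812623527846))
root (array([0.5678, 0.2045, 0.0628]), np.float64(0.0027430167311937883))
pan (array([ 0.6258, -0.1714,  0.0561]), np.float64(0.0038291147604045954))
finger end expected [156.85921424 424.5173891 ]
finger end expected [160.60752754 435.07718849]
seen 163,405 3.6833
```

```bash

python3 -m jog '[[[0,0,0,0,0],[0,0,0,0,0],[0,0,0,0,0],[0,0,0,0,0],[0,0,0,0,0]]]'
python3 -m jog '[[[0,0,0,0,0],[0,0,0,0,0],[0,0,0,0,0],[0,0,0,0,0],[0,0,0,0,0]]]'
python3 - <<'E'
from h import *
im=snap('side')[130:210,140:260,::-1]; o=robot.observe();print(o['tool_pos'],o['opening'])
im=cv2.resize(im,None,fx=6,fy=6,interpolation=cv2.INTER_CUBIC)
t=o['tool_pos'];ty=Ro.from_euler('xyz',o['tool_rot']).as_matrix()[:,1]
for k in(o['opening']/2,o['opening']/2+.019):
  for h in(-.008,.011,.058):
    q=((proj('side',t-k*ty+[0,0,h])-[140,130]+.5)*6).astype(int); cv2.circle(im,q,3,(0,0,255),-1)
cv2.imwrite('pics/c3.png',im)
E
```

```text
time: 4.1
tool_pos: [0.4206, 0.2696, 0.0571]
tool_rot: [3.141, 0.0, 2.73]
contact_force: [0.5, 0.7, -0.9]
opening: 0.0291
grip_force: 0.0
time: 4.52
tool_pos: [0.4203, 0.2698, 0.0573]
tool_rot: [3.141, 0.0, 2.731]
contact_force: [0.5, -0.1, 0.8]
opening: 0.0463
grip_force: 0.0
[0.42021422 0.26981771 0.05722364] 0.04572122730251057
```

View pics/c3.png

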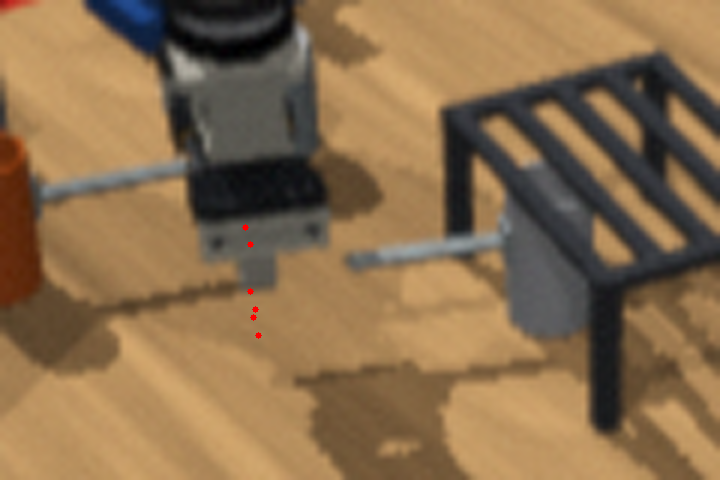

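```bash
python3 - <<'E'
from h import *
o=robot.observe();t=o['tool_pos'];R=Ro.from_euler('xyz',o['tool_rot']).as_matrix()
for k in (.095,):
  for x in(-.0375,.0375):
    for dz in (0,.02):
      P=t-k*R[:,1]+x*R[:,0]+[0,0,.058+dz]; print(x,dz,(proj('side',P)-[140,130]+.5)*6, 'top(c2 crop)',(proj('top',P)-[150,150])*3.6)
print(o['qpos'])
E
```

```text
-0.0375 0 [329.56640295 286.31675132] top(c2 crop) [205.12387176 248.95849081]
-0.0375 0.02 [327.69751808 257.85021354] top(c2 crop) [202.66691588 247.92124569]
0.0375 0 [199.81548627 304.67798429] top(c2 crop) [172.02237241 321.18924508]
0.0375 0.02 [196.95660524 276.04857245] top(c2 crop) [169.10452327 321.12519777]
[ 4.17168853e-01  4.85224098e-01  1.79621307e+00  7.30344606e-05
  8.60089329e-01 -7.42934974e-01]
```

The gripper shows in the picture about 20 mm higher than its reading. That explains the miss: the fingers closed above the handle. I lower it by 22 mm, slide in along the handle and close.

```bash

python3 -m jog '[[[0,0,0,0.011,0],[0,0,0,0.022,0],[0,0,0,0.022,0]]]'
python3 -m jog '[[[0,-0.025,0,0,0],[0,-0.05,0,0,0],[0,-0.076,0,0,0],[0,-0.076,0,0,0],[0,-0.076,0,0,0]]]'
python3 -m jog '[[[-1,0,0,0,0],[-1,0,0,0,0],[-1,0,0,0,0],[-1,0,0,0,0],[-1,0,0,0,0]]]' 20
python3 -m jog '[[[-1,0,0,0,0],[-1,0,0,0,0],[-1,0,0,0,0]]]' 20
```

```text
time: 4.82
tool_pos: [0.4191, 0.2693, 0.0338]
tool_rot: [-3.139, -0.002, 2.731]
contact_force: [-0.2, -0.5, -0.4]
opening: 0.0457
grip_force: 0.0
time: 5.23
tool_pos: [0.4908, 0.2389, 0.0354]
tool_rot: [3.141, 0.0, 2.729]
contact_force: [-0.3, 0.7, -0.6]
opening: 0.0461
grip_force: 0.0
time: 5.65
tool_pos: [0.4895, 0.2398, 0.0354]
tool_rot: [3.142, -0.0, 2.732]
contact_force: [-0.8, 0.2, -0.7]
opening: 0.017
grip_force: 0.0
time: 5.9
tool_pos: [0.4897, 0.2397, 0.0353]
tool_rot: [3.141, -0.0, 2.731]
contact_force: [-1.7, 0.5, 1.4]
opening: 0.0134
grip_force: 20.0
```

Gripped at about 14 mm, so now I draw it out.

```bash

python3 -m jog '[[[-1,0.012,0,0,0],[-1,0.024,0,0,0],[-1,0.036,0,0,0],[-1,0.048,0,0,0],[-1,0.048,0,0,0]]]' 20
python3 -m jog '[[[-1,0.014,0,0,0],[-1,0.028,0,0,0],[-1,0.042,0,0,0],[-1,0.054,0,0,0],[-1,0.054,0,0,0]]]' 20
python3 - <<'E'
from h import *
a=snap('top')[140:260,130:330,::-1]; b=snap('side')[120:240,130:330,::-1]
cv2.imwrite('pics/c4.png',cv2.resize(np.vstack([a,b]),None,fx=2.5,fy=2.5,interpolation=cv2.INTER_CUBIC))
E
```

```text
time: 6.32
tool_pos: [0.4426, 0.2595, 0.0352]
tool_rot: [-3.14, -0.002, 2.733]
contact_force: [-2.4, 0.5, 1.4]
opening: 0.0137
grip_force: 20.0
time: 6.73
tool_pos: [0.3933, 0.2809, 0.0352]
tool_rot: [-3.14, -0.002, 2.733]
contact_force: [-2.9, 0.3, 2.2]
opening: 0.0137
grip_force: 20.0
```

View pics/c4.png

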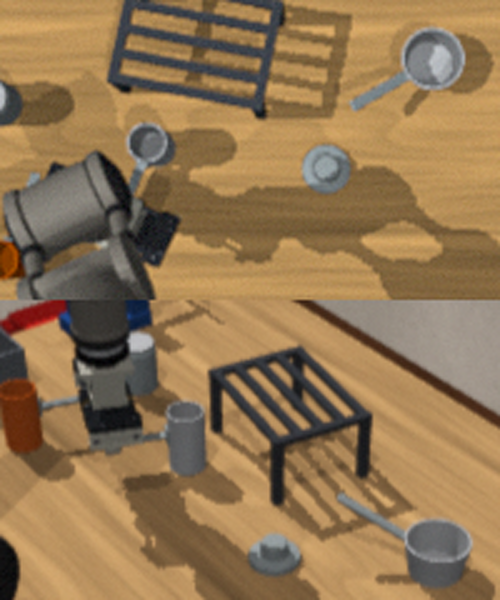

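The pot stands upright in the open, with its rim at top (148,143) in the crop. I release it and rise.

```bash

python3 -m jog '[[[-0.4,0,0,0,0],[-0.4,0,0,0,0],[-0.4,0,0,0,0],[-0.4,0,0,0,0],[-0.4,0,0,0,0]]]' 20
python3 -m jog '[[[1,0,0,-0.04,0],[1,0,0,-0.08,0],[1,0,0,-0.12,0],[1,0,0,-0.16,0],[1,0,0,-0.16,0]]]' 20
python3 -m jog '[[[1,0.05,0.0,0,0],[1,0.1,0,0,0],[1,0.1,0,0,0]]]' 20
python3 - <<'E'
from h import *
a=snap('top'); b=snap('side')
cv2.imwrite('pics/t5.png',a[:,:,::-1]);cv2.imwrite('pics/s5.png',b[:,:,::-1])
A=a[160:230,165:275,::-1]; B=b[130:200,170:280,::-1]
A=cv2.resize(A,None,fx=4.2,fy=4.2,interpolation=cv2.INTER_CUBIC);B=cv2.resize(B,None,fx=4.2,fy=4.2,interpolation=cv2.INTER_CUBIC)
cv2.imwrite('pics/c5.png',np.vstack([A,B])); print(onz('top',189.2,197.2,.1))
E
```

```text
time: 7.25
tool_pos: [0.3967, 0.28, 0.0352]
tool_rot: [3.141, 0.0, 2.73]
contact_force: [-0.3, -0.5, 0.2]
opening: 0.0272
grip_force: 0.0
time: 7.67
tool_pos: [0.4, 0.2819, 0.2028]
tool_rot: [3.131, 0.009, 2.731]
contact_force: [1.3, 0.6, 0.4]
opening: 0.0563
grip_force: 0.0
time: 7.92
tool_pos: [0.3013, 0.3205, 0.1951]
tool_rot: [-3.141, -0.002, 2.731]
contact_force: [0.1, 0.7, 0.2]
opening: 0.0758
grip_force: 0.0
[0.49336123 0.23305987 0.1       ]
```

View pics/c5.png

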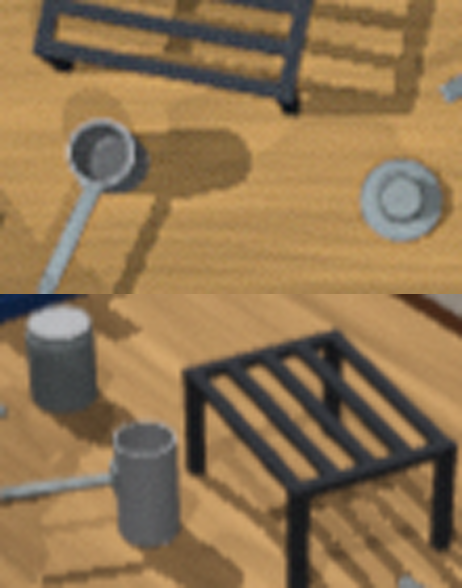

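The crop shows the rim centre at about (102,153) in the top half and (145,146) in the side half. The pot is upright and free.

```bash
python3 - <<'E'
from h import *
f=lambda x,y,z:onz('top',165+(x+.5)/4.2-.5,160+(y+.5)/4.2-.5,z)
g=lambda x,y,o:((x+.5)/4.2-.5+o[0],(y+.5)/4.2-.5+o[1])
def tri(a,b):
    (p,d),(q,e)=ray('top',*a),ray('side',*b)
    s=np.linalg.lstsq(np.c_[d,-e],q-p,rcond=None)[0]; return (p+s[0]*d+q+s[1]*e)/2,np.linalg.norm(p+s[0]*d-q-s[1]*e)
print(f(102,153,.1),tri(g(102,153,(165,160)),g(145,146,(170,130))))
a=f(98,190,.065);b=f(45,290,.065);print(a,b,np.arctan2(*(b-a)[1::-1]))
E
python3 go.py .494 .234 .18 2.731
```

```text
[0.49738961 0.23419078 0.1       ] (array([0.4991755 , 0.23290718, 0.10049559]), np.float64(0.0043914881701762965))
[0.46936675 0.24235147 0.065     ] [0.38449122 0.28479246 0.065     ] 2.677914615743236
shift [-0.2102 -0.0036  0.0151] turn 0.003 t 8.0167 pos [0.3025 0.3207 0.1952] [ 3.142e+00 -1.000e-03  2.734e+00] F [-0.1 -0.   0.9] open 0.0844 grip 0.0
```

```bash

python3 -m jog '[[[1,-0.04,0,0,0],[1,-0.08,0,0,0],[1,-0.12,0,0,0],[1,-0.16,0,0,0],[1,-0.19,-0.002,0,0]]]' 20
python3 -m jog '[[[1,-0.02,0,0,0],[1,-0.025,0,0.01,0],[1,-0.025,0,0.04,0],[1,-0.025,0,0.06,0],[1,-0.025,0,0.06,0]]]' 20
python3 go.py .4985 .2335 .053 2.731
```

```text
time: 8.43
tool_pos: [0.4819, 0.2402, 0.1948]
tool_rot: [3.141, 0.002, 2.729]
contact_force: [0.3, 0.5, 0.2]
opening: 0.0923
grip_force: 0.0
time: 8.85
tool_pos: [0.4983, 0.2311, 0.1303]
tool_rot: [-3.136, -0.007, 2.73]
contact_force: [-0.6, -0.2, 0.2]
opening: 0.0914
grip_force: 0.0
shift [0.0003 0.0028 0.0773] turn -0.001 t 8.85 pos [0.4983 0.2311 0.1303] [-3.136 -0.007  2.73 ] F [-0.6 -0.2  0.2] open 0.0914 grip 0.0
```

```bash

python3 -m jog '[[[1,0,0.002,0.02,0],[1,0,0.002,0.04,0],[1,0,0.002,0.06,0],[1,0,0.002,0.08,0],[1,0,0.002,0.08,0]]]' 25
python3 go.py .4985 .2335 .053 2.731
python3 -m jog '[[[-1,0,0,0,0],[-1,0,0,0,0],[-1,0,0,0,0],[-1,0,0,0,0],[-1,0,0,0,0]]]' 25
python3 -m jog '[[[-1,0,0,0,0],[-1,0,0,0,0],[-1,0,0,0,0],[-1,0,0,0,0]]]' 25
```

```text
time: 9.27
tool_pos: [0.4997, 0.2337, 0.0525]
tool_rot: [-3.138, -0.004, 2.731]
contact_force: [-1.0, -0.7, 0.5]
opening: 0.0918
grip_force: 0.0
shift [ 0.0011 -0.0006 -0.0005] turn 0.0 t 9.2667 pos [0.4997 0.2337 0.0525] [-3.138 -0.004  2.731] F [-1.  -0.7  0.5] open 0.0918 grip 0.0
time: 9.68
tool_pos: [0.5023, 0.2345, 0.0563]
tool_rot: [3.14, 0.001, 2.731]
contact_force: [-0.3, -0.4, -0.4]
opening: 0.0631
grip_force: 0.0
time: 10.02
tool_pos: [0.5023, 0.2345, 0.0559]
tool_rot: [3.141, 0.001, 2.731]
contact_force: [-1.3, 0.1, 5.9]
opening: 0.0567
grip_force: 25.0
```

```bash

python3 -m jog '[[[-1,0,0,-0.02,0],[-1,0,0,-0.05,0],[-1,0,0,-0.09,0],[-1,0,0,-0.13,0],[-1,0,0,-0.13,0]]]' 25
python3 -m jog '[[[-1,0,0,0,-0.12],[-1,0,0,0,-0.24],[-1,0,0,0,-0.36],[-1,0,0,0,-0.48],[-1,0,0,0,-0.6]]]' 25
python3 go.py .6259 -.170 .185 3.93
```

```text
time: 10.43
tool_pos: [0.5053, 0.2354, 0.1928]
tool_rot: [3.133, 0.01, 2.731]
contact_force: [1.5, 1.7, -0.9]
opening: 0.0561
grip_force: 25.0
time: 10.85
tool_pos: [0.5012, 0.234, 0.184]
tool_rot: [-3.141, -0.002, -2.946]
contact_force: [0.4, 0.1, -2.1]
opening: 0.0563
grip_force: 25.0
shift [-0.044  -0.4205 -0.0009] turn -0.593 t 10.85 pos [0.5012 0.234  0.184 ] [-3.141e+00 -2.000e-03 -2.946e+00] F [ 0.4  0.1 -2.1] open 0.0563 grip 24.99428926035762
```

```bash

python3 -m jog '[[[-1,-0.004,-0.03,0,0],[-1,-0.008,-0.065,0,0],[-1,-0.012,-0.1,0,0],[-1,-0.016,-0.135,0,0],[-1,-0.02,-0.17,0,0]]]' 25
python3 -m jog '[[[-1,-0.004,-0.035,0,0],[-1,-0.008,-0.07,0,0],[-1,-0.012,-0.105,0,0],[-1,-0.016,-0.14,0,0],[-1,-0.02,-0.17,0,0]]]' 25
python3 -m jog '[[[-1,0,0,0,-0.12],[-1,0,0,0,-0.24],[-1,0,0,0,-0.36],[-1,0,0,0,-0.48],[-1,0,0,0,-0.59]]]' 25
python3 go.py .6259 -.170 .185 3.93
```

```text
time: 11.27
tool_pos: [0.5531, 0.0695, 0.1841]
tool_rot: [3.141, -0.002, -2.952]
contact_force: [0.1, 0.6, -1.6]
opening: 0.0564
grip_force: 25.0
time: 11.68
tool_pos: [0.6048, -0.0946, 0.1839]
tool_rot: [3.141, -0.002, -2.953]
contact_force: [-0.1, 1.0, -3.0]
opening: 0.0565
grip_force: 25.0
time: 12.1
tool_pos: [0.6044, -0.0922, 0.1837]
tool_rot: [3.139, -0.001, -2.357]
contact_force: [-0.1, -0.1, -2.1]
opening: 0.0564
grip_force: 25.0
shift [ 0.0398 -0.0702 -0.0014] turn -0.004 t 12.1 pos [ 0.6044 -0.0922  0.1837] [ 3.139e+00 -1.000e-03 -2.357e+00] F [-0.1 -0.1 -2.1] open 0.0564 grip 24.995165057480335
```

```bash

python3 -m jog '[[[-1,0.02,-0.03,0,0],[-1,0.036,-0.06,0,0],[-1,0.037,-0.07,0,0],[-1,0.037,-0.07,0,0],[-1,0.037,-0.07,0,0]]]' 25
python3 go.py .6235 -.172 .185 3.93
python3 - <<'E'
from h import *
a=snap('top')[110:210,240:360,::-1]; b=snap('side')[120:260,240:360,::-1]
cv2.imwrite('pics/c6.png',np.vstack([cv2.resize(i,None,fx=z,fy=z,interpolation=cv2.INTER_CUBIC) for i,z in((b,4),)]))
cv2.imwrite('pics/t6.png',cv2.resize(a,None,fx=4,fy=4))
E
```

```text
time: 12.52
tool_pos: [0.6273, -0.1681, 0.1835]
tool_rot: [3.139, -0.001, -2.364]
contact_force: [0.0, 0.9, -3.1]
opening: 0.0562
grip_force: 25.0
shift [ 0.0054 -0.0002 -0.0015] turn -0.01 t 12.5167 pos [ 0.6273 -0.1681  0.1835] [ 3.139e+00 -1.000e-03 -2.364e+00] F [ 0.   0.9 -3.1] open 0.0562 grip 24.999107960611582
```

View pics/c6.png

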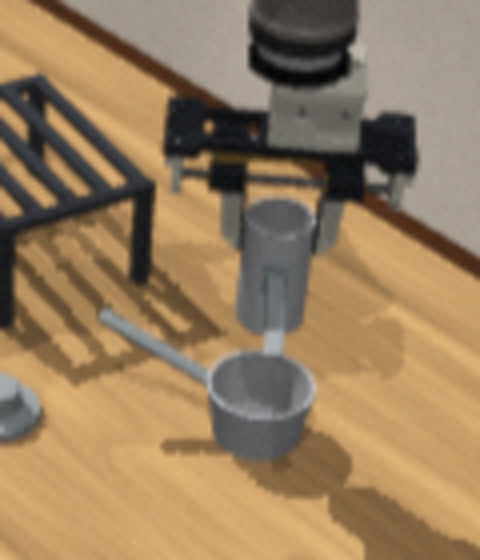

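The side view shows the pot held upright above the pan with its handle towards the camera. The pot rim centre is at about (279,215) and the pan rim centre at (262,382).

```bash
python3 - <<'E'
from h import *
c=lambda P:(proj('side',P)-[240,120]+.5)*4-.5
for z in(.055,.13,.15,.23,.25): print(z,c([.6259,-.170,z]),c([.6273,-.1681,z]))
for P in([.6359,-.17,.23],[.6259,-.16,.23]):print(c(P))
E
```

```text
0.055 [258.03671086 385.9598148 ] [257.65760306 384.15220043]
0.13 [265.98770002 315.14110953] [265.58798997 313.36477059]
0.15 [268.18754126 295.54733261] [267.78203578 293.78049734]
0.23 [277.3458907 213.9747841] [276.91581397 212.25147611]
0.25 [279.72965393 192.74283138] [279.29306434 191.03190062]
[286.45600656 209.53514871]
[268.37981372 208.1991569 ]
```

```bash

python3 -m jog '[[[-1,-0.0035,0,0.01,0],[-1,-0.0035,0,0.03,0],[-1,-0.0035,0,0.05,0],[-1,-0.0035,0,0.065,0],[-1,-0.0035,0,0.065,0]]]' 25
python3 -m jog '[[[-1,0,0,0.008,0],[-1,0,0,0.016,0],[-1,0,0,0.024,0],[-1,0,0,0.03,0],[-1,0,0,0.03,0]]]' 25
python3 -m jog '[[[-1,0,0,0.004,0],[-1,0,0,0.008,0],[-1,0,0,0.012,0],[-1,0,0,0.012,0]]]' 25
python3 - <<'E'
from h import *
b=snap('side')[150:270,240:360,::-1]
cv2.imwrite('pics/c7.png',cv2.resize(b,None,fx=4.5,fy=4.5,interpolation=cv2.INTER_CUBIC))
E
```

```text
time: 13.03
tool_pos: [0.6281, -0.1634, 0.1158]
tool_rot: [3.135, -0.003, -2.361]
contact_force: [-1.4, 1.8, -2.9]
opening: 0.0563
grip_force: 25.0
time: 13.45
tool_pos: [0.6297, -0.1652, 0.0887]
tool_rot: [3.14, -0.001, -2.362]
contact_force: [-0.2, 0.3, -2.3]
opening: 0.0565
grip_force: 25.0
time: 13.78
tool_pos: [0.63, -0.1653, 0.0773]
tool_rot: [3.14, -0.0, -2.362]
contact_force: [-0.4, 0.2, -1.4]
opening: 0.0566
grip_force: 25.0
```

```bash

python3 -m jog '[[[-1,0,0,0.003,0],[-1,0,0,0.006,0],[-1,0,0,0.006,0],[-1,0,0,0.006,0]]]' 25
python3 -m jog '[[[-1,0,0,0.002,0],[-1,0,0,0.004,0],[-1,0,0,0.006,0],[-1,0,0,0.006,0]]]' 25
python3 -m jog '[[[-1,0,0,0.001,0],[-1,0,0,0.002,0],[-1,0,0,0.002,0]]]' 25
python3 - <<'E'
from h import *
b=snap('side')[150:270,240:360,::-1]
cv2.imwrite('pics/c7.png',cv2.resize(b,None,fx=4.5,fy=4.5,interpolation=cv2.INTER_CUBIC))
E
```

```text
time: 14.17
tool_pos: [0.6303, -0.1654, 0.072]
tool_rot: [3.141, -0.0, -2.362]
contact_force: [0.6, 0.3, -2.2]
opening: 0.0564
grip_force: 25.0
time: 14.5
tool_pos: [0.6301, -0.1654, 0.0656]
tool_rot: [3.141, -0.0, -2.362]
contact_force: [-1.3, -0.5, -2.7]
opening: 0.0565
grip_force: 25.0
time: 14.75
tool_pos: [0.6303, -0.1655, 0.064]
tool_rot: [3.141, -0.0, -2.362]
contact_force: [0.9, 0.0, -2.7]
opening: 0.0564
grip_force: 25.0
```

View pics/c7.png

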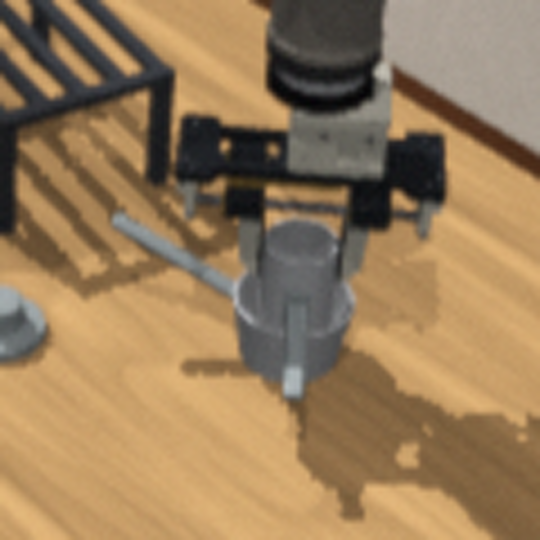

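The pot is inside the pan, roughly centred, with its handle pointing well away from the pan's (tip at (292,385)). I continue down to contact in 1 mm steps.

```bash

for i in 1; do python3 -m jog '[[[-1,0,0,0.001,0],[-1,0,0,0.002,0],[-1,0,0,0.002,0],[-1,0,0,0.002,0]]]' 25; done
python3 -m jog '[[[-1,0,0,0.001,0],[-1,0,0,0.001,0],[-1,0,0,0.001,0]]]' 25
```

```text
time: 15.13
tool_pos: [0.6304, -0.1655, 0.0622]
tool_rot: [3.142, 0.0, -2.362]
contact_force: [0.4, -0.7, -2.0]
opening: 0.0562
grip_force: 25.0
time: 15.38
tool_pos: [0.6306, -0.1655, 0.0619]
tool_rot: [-3.141, 0.0, -2.362]
contact_force: [-1.5, 0.4, 3.7]
opening: 0.056
grip_force: 25.0
```

Contact came at the expected height. I release, rise and step back.

```bash

python3 -m jog '[[[0.8,0,0,0,0],[0.8,0,0,0,0],[0.8,0,0,0,0],[0.8,0,0,0,0],[0.8,0,0,0,0]]]' 25
python3 -m jog '[[[0.8,0,0,-0.015,0],[0.8,0,0,-0.03,0],[0.8,0,0,-0.06,0],[0.8,0,0,-0.09,0],[0.8,0,0,-0.12,0]]]' 25
python3 -m jog '[[[0.8,0.03,0.04,-0.02,0],[0.8,0.06,0.08,-0.02,0],[0.8,0.09,0.11,-0.02,0],[0.8,0.1,0.14,-0.02,0],[0.8,0.11,0.17,-0.02,0]]]' 25
python3 -m jog '[[[0.8,0.03,0.03,0,0],[0.8,0.06,0.06,0,0],[0.8,0.06,0.06,0,0]]]' 25
python3 - <<'E'
from h import *
a=snap('top')[110:230,240:360,::-1]; b=snap('side')[150:270,240:360,::-1]
cv2.imwrite('pics/c8.png',cv2.resize(np.hstack([a,b]),None,fx=3.3,fy=3.3,interpolation=cv2.INTER_CUBIC))
E
```

```text
time: 15.8
tool_pos: [0.6304, -0.1655, 0.061]
tool_rot: [3.142, 0.0, -2.362]
contact_force: [0.0, 0.4, 0.1]
opening: 0.0818
grip_force: 0.0
time: 16.22
tool_pos: [0.6302, -0.1654, 0.1822]
tool_rot: [3.141, -0.0, -2.362]
contact_force: [0.2, -0.0, 0.8]
opening: 0.0826
grip_force: 0.0
time: 16.63
tool_pos: [0.4305, -0.122, 0.2012]
tool_rot: [-3.141, -0.0, -2.364]
contact_force: [0.3, -0.0, 1.0]
opening: 0.0828
grip_force: 0.0
time: 16.88
tool_pos: [0.3412, -0.1191, 0.2004]
tool_rot: [3.137, -0.002, -2.363]
contact_force: [0.5, 0.2, 0.1]
opening: 0.0828
grip_force: 0.0
```

View pics/c8.png

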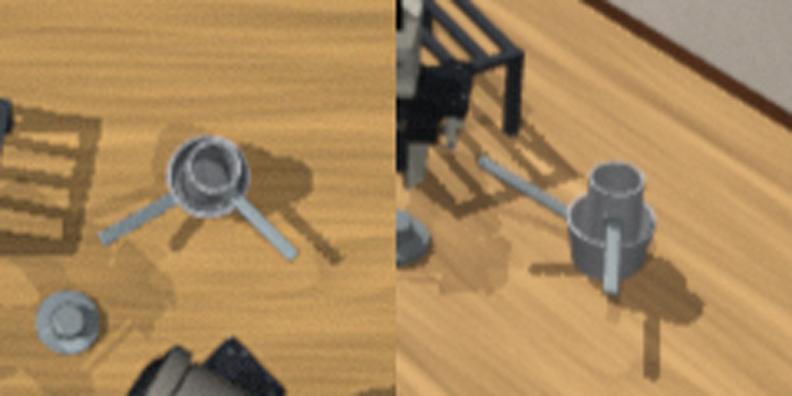

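The pot is nested, with the pot rim at (213,165), the pan rim at (208,177) and the handles about 100° apart. I check the concentricity numerically and then hand in.

```bash
python3 - <<'E'
from h import *
f=lambda x,y,z:onz('top',240+(x+.5)/3.3-.5,110+(y+.5)/3.3-.5,z)
p=f(208,177,.055);q=f(213,165,.106);a=f(103,239,.092);b=f(293,256,.071)
print(p,q,np.linalg.norm((p-q)[:2]),np.degrees(np.arctan2(*(b-q)[1::-1])-np.arctan2(*(a-p)[1::-1]))%360,np.linalg.norm((b-q)[:2]))
g=lambda x,y:(240+(x-396+.5)/3.3-.5,150+(y+.5)/3.3-.5)
for P,s in((p,g(611,222)),(q,g(616,180))): print(proj('side',P),s)
E
```

```text
[ 0.62485525 -0.16768676  0.055     ] [ 0.62867634 -0.1677668   0.106     ] 0.0038219337334197147 101.48222978404357 0.12902581125910512
[303.42836885 215.887768  ] (304.8030303030303, 216.92424242424244)
[305.60469234 203.53207336] (306.3181818181818, 204.1969696969697)
```

```bash
python3 -m jog '[[[0.8,0,0,0,0],[0.8,0,0,0,0],[0.8,0,0,0,0]]]'; python3 -c "
from cell import robot
print(robot.hand_in())"
```

```text
time: 17.23
tool_pos: [0.3489, -0.1216, 0.2011]
tool_rot: [-3.141, 0.0, -2.362]
contact_force: [-0.2, -0.7, -0.1]
opening: 0.0826
grip_force: 0.0
the job is handed in; nothing more can be done
None
```

I handed the job in at about 17 s with the pot standing upright in the pan, about 4 mm off its axis by the cameras, the handles about 101° apart and the pan about where it stood; the hand-in returned no verdict, so I don't know how it was judged.

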